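# Latch the tube carriage on the blood mixer

## Robot

A 7-joint arm with a two-finger parallel gripper is mounted at the origin on the work surface. World frame = base frame: x ahead of the robot, y to its left, z up, the work surface at z = 0. Lengths are in mm, angles in rad, forces in N, time in s.
With the tool pointing down it reaches from about 400 to 875 mm from the base axis. Payload 19.3 kg.
Tool frame: the origin (TCP) lies at the very end of the fingers, on their centre line; the grasp point (between the pads) lies 19 mm behind it (grip_point_offset is the z of the grasp point in the tool frame, in mm); z points along the fingers, y is the line along which they close (so a half turn about z gives the same grasp; the last joint's range is limited). The gripper opens to 85 mm and grips with 20 to 120 N. Pads are 22 mm wide; open, the fingers measure 114 mm over their backs; the gripper's body (76 mm by 85 mm) begins 54 mm behind the grasp point. The pads swing forward as they close: fully open they stand 13 mm farther back than shut.
Start: joints at [-1.286, 0.521, -0.036, 1.599, 0.021, 1.021, -0.113], TCP at [217.145, 586.057, 231.291] pointing down, gripper open.
Joint ranges: [-2.91, 2.91], [-0.3, 2.13], [-1.5, 1.42], [0.17, 2.43], [-1.26, 4.41], [0.16, 1.93], [-2.52, 2.52]. Speed limits (rad/s): [1.89, 1.89, 2.39, 2.39, 3.01, 3.01, 3.01].

## Interface

Orientations are given as a 3x3 rotation matrix whose columns are the frame's x, y, z axes.
In Python, from workcell import movep, movel, goto_joints, open_gripper, clamp, wait, inverse_kinematics, read_state, camera, PlanningError, finish_job, grip_point_offset gives the robot as it stands. Calls block until the motion is done:
- movep(position, orientation): joint-space move of the TCP to a pose.
- movel(position, frame=None, max_speed=150, guard=None): straight line of the TCP; frame=None keeps the orientation; max_speed is the mean speed in mm/s. With guard (N) it stops when the force on the tool has changed by that much, and returns True; else False.
- goto_joints(angles): joint-space move.
- open_gripper() and clamp(): open the fingers fully, or close them until they stop; the grip force is fixed at half the most.
- wait(seconds).
- inverse_kinematics(position, orientation): joint angles nearest the present ones, or None.
- read_state(): the state.
- camera(name): name is "scene" or "top" or "wrist"; returns a dict with "image" (384x512x3 uint8, blue, green, red), "range_z" (384x512 float32, mm along the optical axis (not along the pixel's ray), 0 where there is no reading), "fx", "fy", "cx", "cy" (pixels), "cam_to_world" (4x4, takes a point from camera to world coordinates). Camera axes: x right, y up, looking along -z (the intrinsics and any distortion apply to the point x, -y, -z); pixel columns grow to the right and rows downward; lengths in mm; the calibration is good to about 2 mm. A picture is of the moment at which its call begins.
A pose or a line that the arm cannot do raises PlanningError and nothing moves.
- finish_job(): hands the job in; it is judged then, once.
The state is a dict: "time": time; "qpos": joint angles; "qvel": joint speeds; "joint_efforts": joint torques, N m; "eef_pos": TCP position; "tool_rot": TCP orientation; "ft_force": force on the tool from outside, world axes, zero at the start; "torque": the same for the moment, N m; "finger_gap": finger opening in mm; "gripper_force": force on a finger pad.
Only numpy, scipy, OpenCV 4.12 (cv2) and the standard library are available. Lean on these libraries where they do the work, as an engineer would, in place of code of your own. Each camera call takes 0.05 s, during which the arm holds its last target. There are 200 camera calls.

## Task

Get the tube mixer ready to run: slide the tube carriage gently along until you feel it press on its rubber bumper, drop the latch's wire loop over the keeper hook so that its crossbar lies under the hook's lip, then push the lever (do not grip it) over centre until it lies flat and holds the carriage tight. Work with light forces of about 5 N, never much over 10 (do not ram the carriage, jam the loop down on the keeper or slam the lever), leave the two vials on the mixer's side shelf where they stand, and take the hand away.

Things in the scene. Friction and masses are not known exactly. Their poses are not given: they have to be found in the camera images.
- mixer: The fixed tube mixer: a white plinth 400 x 135 mm, 18 mm high, with a grey side shelf along its -y side (to y = -130 mm). Origin on the bench under the latch lever's pivot, z up. Its x axis runs along the rails, from the latch towards the carriage; the latch moves in the plane y = 0. Lengths below are in this frame.
- latch_pivot (a point): The lever's pivot (axis along mixer y), at mixer (0, 0, 66) mm, on an aluminium stand.
- carriage (a joint): Slide of the aluminium tube carriage along mixer x, in m: 0 where a closed latch holds it, growing away from the latch, to 0.050 at most. 0.4 to 0.8 kg, rail friction about 2.5 N, stays where left. The rubber bumper (about 6 N/mm) first touches its nose at 0.0040 to 0.0080, depending on how its screw is set; that is not measured: feel it.
- push_face (a point): Middle of the outer (+x) face of the carriage's upright end plate (90 mm wide, z = 25 to 77 mm), at mixer x = 208 mm + carriage, z = 60 mm. Push here towards mixer -x. Inside the plate four tubes with purple caps lie across the carriage, 17 to 89 mm from this face, up to z = 51 mm.
- keeper_foot (a point): On the carriage's deck (z = 30 mm) under the seat of the crossbar, at mixer x = 50 mm + carriage. Above it the keeper: a steel hook 16 mm wide, open to +x; post 3.5 mm behind the seat; floor to 26 mm beyond it; lip to 4.5 mm beyond it, 10 mm above the floor, 6.5 thick. Its height is screw-set: floor at z = 42.5 to 54.5, not measured: feel it. Lower the bar 8 to 16 mm beyond the seat, then slide in.
- latch_lever (a joint): Lever angle, rad: 0 closed (flat, pointing to mixer -x), pi/2 upright, more leaning to the carriage (at most 2.5). 8 mm thick, 14 wide; paddle 26 wide from 42 to 68 mm from the pivot. Stays where left (0.045 N m, felt as 2 to 3 N at the loop). With the loop hooked the bumper load (10 to 50 N in the loop) resists from 0.8 to 1.2 rad on down, dead centre is at 0.15 to 0.4; below that it pulls itself shut.
- lever_end (a point): On the lever's paddle, 60 mm from the pivot, on the face that is uppermost when closed (4 mm off the lever's middle plane).
- latch_loop (a joint): Angle of the wire loop relative to the lever, rad: 0 closed, growing as it lifts; the loop's own rise above its closed direction is latch_loop minus latch_lever. The loop is pinned to the lever 22 mm from the pivot, on the lever's middle plane. Stays where left (0.025 N m).
- loop_bar (a point): Centre of the loop's crossbar (7 mm round, 32 mm long along mixer y, between two 6 mm side wires at y = +-16 mm), 73.3 mm from the loop's pin. When closed it lies 72 mm in +x from the pin and 14 mm below it.
- loop_grip (a point): Centre of the loop's black finger roll (14 mm round, 24 mm long along mixer y, with domed ends). About 14 N/mm stiff once the bar is on the keeper. Pinch its two ends from above, closing along y; the loop can swivel between the fingers. When closed it lies 96 mm in +x from the pin and 6 mm above it, so 24 mm beyond the crossbar and 20 mm above it.
- vial_a: Bystander, leave it: glass vial, 26 mm round, 45 high, on the grey side shelf, 100 to 110 mm from the mixer's middle line. Origin under its centre.
- vial_b: Bystander, leave it: second such vial on the side shelf. Origin under its centre.

How it is judged (in metres and radians):
On the way, in this order (a step that is already met when the one before it is completed fails the run):
1. the carriage is pressed lightly against the bumper (more than 1 N) (contact force between bumper_c0 and carriage above 1 N), for 0.1 s.
2. the loop's crossbar lies in the keeper hook, under its lip, with the lever still open (more than 0.5 rad) (horizontal distance between loop_bar and keeper_c0 below 0.005 m and distance between loop_bar and keeper_c0 below 0.0145 m and value of joint latch_lever above 0.5 rad), for 0.2 s.
3. the lever is pushed past its dead centre with the loop hooked, and lies flat (value of joint latch_lever below 0.12 rad and horizontal distance between loop_bar and keeper_c0 below 0.0035 m and distance between loop_bar and keeper_c0 below 0.0145 m), for 0.2 s.
At the end, for the whole second after the job is handed in: The lever lies flat (within 0.12 rad of closed) and at rest, the loop's crossbar is seated in the keeper hook (within 3.5 mm of the seat horizontally, between the hook's floor and its lip), and the carriage is drawn in against the bumper (carriage below 0.003 m) (all of step 3 and value of joint carriage below 0.003 m and velocity of joint latch_lever between -0.1 and 0.1 rad/s); the robot touches nothing.
It fails at once if the carriage is pushed with more than 15 N (contact force between the fingers and carriage above 15 N).
It fails at once if the loop is jammed on the keeper with more than 15 N while the lever is still wide open (over 1.1 rad) (value of joint latch_lever above 1.1 rad and contact force between latch_loop and carriage above 15 N).
It fails at once if the lever is pushed or squeezed with more than 30 N (contact force between the fingers and latch_lever_c0 above 30 N or contact force between the fingers and latch_lever_c1 above 30 N).
It fails at once if a vial on the mixer's side shelf is shifted by more than 25 mm (distance of any of vial_a, vial_b from where it was at the start of the episode above 0.025 m).
It also fails if it takes over 66 s, if anything falls off the work surface, if the arm or the gripper's body presses on something with over 40 N, if the wrist force passes 120 N, or if a joint passes its speed limit or range.

## Working session

There is one attempt and no reset: what is moved stays moved. The work goes in short steps, each a Python script; the robot and the scene stay as the last script left them, time stands still between calls to the robot, and variables do not carry over. Pictures are saved under pics/ and viewed, at most 10 in all, crops included, and the job is handed in when it is done.

```bash
ls; mkdir -p pics
python3 - <<'E'
from workcell import *
import cv2,numpy as np
s=read_state();print(s['time'],s['eef_pos'],s['ft_force'],s['finger_gap'],grip_point_offset)
for n in('scene','top','wrist'):
    c=camera(n);cv2.imwrite(f'pics/{n}0.png',c['image']);np.savez(f'{n}0.npz',**c)
    print(n,c['fx'],c['fy'],c['cx'],c['cy'],np.round(c['cam_to_world'],3).tolist(),(c['range_z']>0).mean(),[k for k in c])
a=cv2.imread('pics/scene0.png');b=cv2.imread('pics/top0.png')
cv2.imwrite('pics/both0.png',np.vstack([cv2.resize(a,(400,300)),cv2.resize(b,(400,300))]))
E
```

```text
pics
0.0 [217.02155478 585.7676029  230.74528582] [ 1.10803912  0.48981216 -0.02569669] 85.6378387831627 -18.700000000000003
scene 498.0602682857669 498.0602682857669 247.16918240517876 197.88953536680066 [[0.243, -0.802, 0.546, 1077.831], [0.97, 0.208, -0.126, -124.986], [-0.013, 0.561, 0.828, 795.229], [0.0, 0.0, 0.0, 1.0]] 0.9960123697916666 ['image', 'range_z', 'fx', 'fy', 'cx', 'cy', 'cam_to_world']
top 414.71882159637687 414.71882159637687 253.50309136519408 195.74928775061633 [[0.025, 0.992, -0.127, 494.47], [-0.999, 0.028, 0.024, -2.025], [0.028, 0.126, 0.992, 709.306], [0.0, 0.0, 0.0, 1.0]] 0.9958953857421875 ['image', 'range_z', 'fx', 'fy', 'cx', 'cy', 'cam_to_world']
wrist 277.67009147470344 277.67009147470344 255.6655507573736 189.87125723654577 [[0.348, -0.903, -0.251, 153.43], [0.938, 0.335, 0.094, 608.846], [-0.001, -0.268, 0.963, 372.893], [0.0, 0.0, 0.0, 1.0]] 0.9961598714192709 ['image', 'range_z', 'fx', 'fy', 'cx', 'cy', 'cam_to_world']
```

View pics/top0.png

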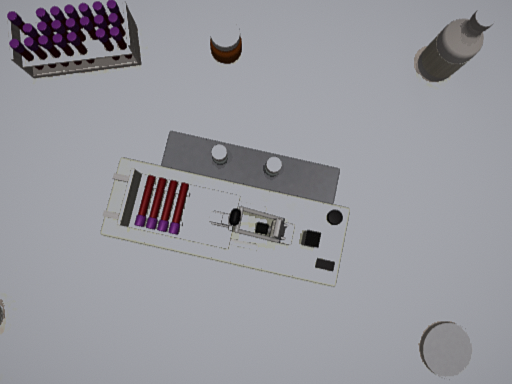

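View pics/scene0.png

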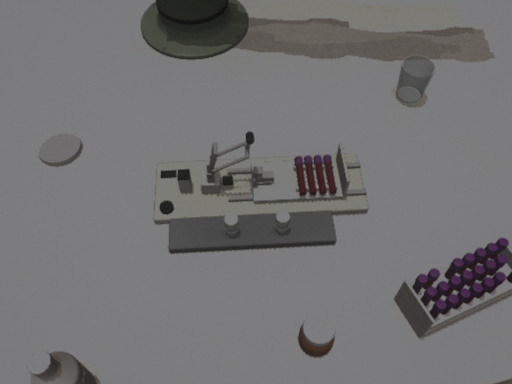

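The top view shows the plinth at around (225,220) px, tilted about 8°. The shelf and two vials, at (220,153) and (273,166), are on its world +x side. The carriage plate is at (130,198) and the loop roll at (235,217). In the scene view the loop is raised, with its roll at (250,138), above the lever stand at about (212,165).

```bash
cat > h.py <<'E'
import numpy as np,cv2
from workcell import *
def cloud(c):
    v,u=np.mgrid[:384,:512];z=c['range_z']
    P=np.stack([(u-c['cx'])/c['fx']*z,-(v-c['cy'])/c['fy']*z,-z,np.ones_like(z)],-1)
    return (P@c['cam_to_world'].T)[...,:3]
E
python3 - <<'E'
from h import *
for n in('top','scene'):
    c=dict(np.load(n+'0.npz'));P=cloud(c);im=c['image'].astype(int);hsv=cv2.cvtColor(c['image'],cv2.COLOR_BGR2HSV)
    X,Y,Z=P[...,0],P[...,1],P[...,2]
    reg=(X>300)&(X<620)&(Y>-250)&(Y<300)
    tab=reg&(Z<8)&(Z>-8); print(n,'table z',np.median(Z[tab]))
    m=reg&(Z>10)
    k,l,st,_=cv2.connectedComponentsWithStats(m.astype(np.uint8)); i=1+st[1:,4].argmax(); m=l==i
    print(st[i], 'z hist',np.histogram(Z[m],np.arange(0,160,6)))
    bright=m&(hsv[...,2]>0)&(Z<26)
    r=cv2.minAreaRect(P[bright][:,:2].astype(np.float32)); print('rect all',r)
    g=bright&(hsv[...,2]<130)&(hsv[...,1]<60)
    g=cv2.morphologyEx(g.astype(np.uint8),cv2.MORPH_OPEN,np.ones((5,5)))
    k,l,st,_=cv2.connectedComponentsWithStats(g); i=1+st[1:,4].argmax(); 
    q=l==i; print('shelf',cv2.minAreaRect(P[q][:,:2].astype(np.float32)),np.median(Z[q]))
    crop=c['image'][130:290,90:360] if n=='top' else c['image'][110:260,140:380]
    cv2.imwrite(f'pics/{n}crop.png',cv2.resize(crop,None,fx=2.9,fy=2.9,interpolation=cv2.INTER_CUBIC))
E
```

```text
top table z -1.285187797536878
[  100   168   250   118 20708] z hist (array([    0,    16, 10261,  2288,  3201,   637,   346,  1728,   598,
         135,   326,    77,   258,    10,    33,    53,    61,    58,
          67,    70,    97,   116,    28,     0,     0,    19]), array([  0,   6,  12,  18,  24,  30,  36,  42,  48,  54,  60,  66,  72,
        78,  84,  90,  96, 102, 108, 114, 120, 126, 132, 138, 144, 150,
       156]))
rect all ((563.2481689453125, 21.224227905273438), (400.70220947265625, 181.49075317382812), 78.94081115722656)
shelf ((597.7352294921875, -56.966461181640625), (208.31588745117188, 45.20869064331055), 89.56622314453125) 16.83005543413651
scene table z 0.45289690152088724
[  154   131   213   111 13050] z hist (array([   0,    7, 2661, 4610, 1345, 1296,  329,  809,  849,   86,  254,
         82,  153,   26,   11,   50,   43,   50,   51,   56,   60,   72,
         51,    8,    0,   10]), array([  0,   6,  12,  18,  24,  30,  36,  42,  48,  54,  60,  66,  72,
        78,  84,  90,  96, 102, 108, 114, 120, 126, 132, 138, 144, 150,
       156]))
rect all ((560.0769653320312, 19.695175170898438), (401.5738220214844, 181.4833984375), 79.85127258300781)
shelf ((552.8786010742188, -10.205032348632812), (340.4188537597656, 179.5025177001953), 80.25350952148438) 18.56711317858037
```

View pics/scenecrop.png

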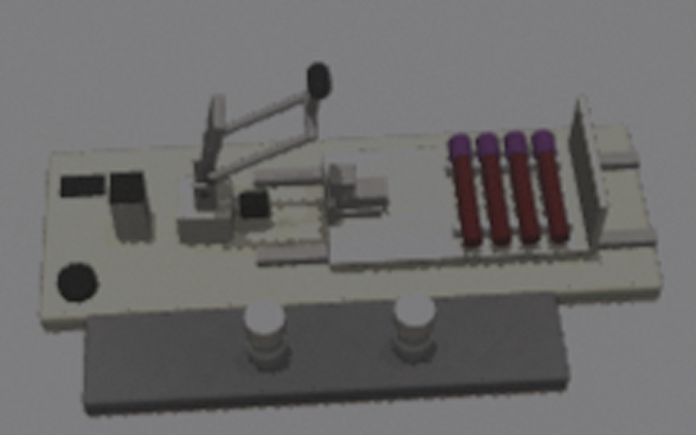

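View pics/topcrop.png

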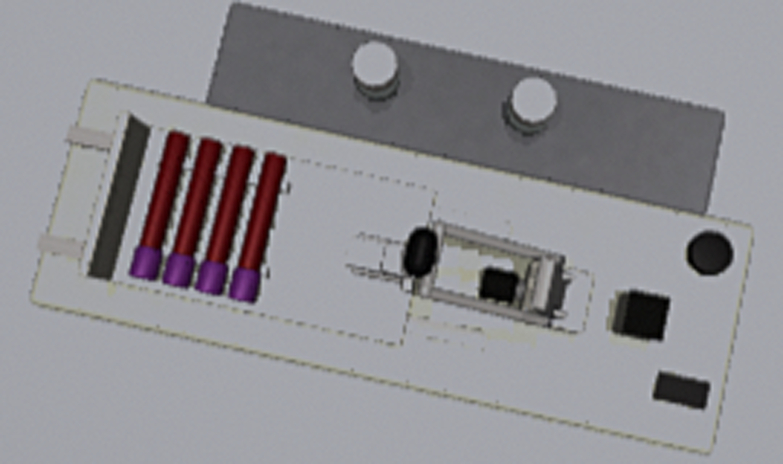

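The scene crop shows the lever almost upright at about (212,140), with the loop stretched toward the carriage and its roll at (318,80). The keeper is at (355,190). In the top crop the end plate is at (118,195) and the loop at (490,270). Next I measure these in mixer-aligned coordinates.

Run:
```python
from h import *
for n,a,ctr,zo in(('top',78.94,(563.25,21.2),-1.3),('scene',79.85,(560.1,19.7),.45)):
    c=dict(np.load(n+'0.npz'));P=cloud(c);a=np.radians(a)
    ax=np.array([np.cos(a),np.sin(a)]);ay=np.array([-ax[1],ax[0]])
    d=P[...,:2]-np.array(ctr);X=d@ax;Y=d@ay;Z=P[...,2]-zo
    hsv=cv2.cvtColor(c['image'],cv2.COLOR_BGR2HSV)
    reg=(abs(X)<210)&(abs(Y)<100)
    def rep(t,m):
        q=m&reg
        if q.sum()==0: print(n,t,0);return
        f=lambda A:np.round(np.percentile(A[q],[1,10,50,90,99]),1)
        print(n,t,q.sum(),'X',f(X),'Y',f(Y),'Z',f(Z))
    rep('plinth',(Z>13)&(Z<22)&(hsv[...,2]>140))
    for s in (-150,-100,0,100,150):
        rep('col%d'%s,(Z>10)&(Z<24)&(abs(X-s)<6))
    rep('plate',(X>100)&(Z>56)&(Z<85))
    rep('platetop',(X>100)&(Z>73)&(Z<82))
    rep('vialA',(Y<-40)&(Z>50)&(X>0)); rep('vialB',(Y<-40)&(Z>50)&(X<0))
    hi=(Y>-30)&(X<100)
    rep('roll',hi&(Z>90)&(hsv[...,2]<60))
    for z in range(64,140,6): rep('z%d'%z,hi&(abs(Z-z)<3))
    rep('stand50',hi&(Z>40)&(Z<64)&(X<30))
    pr=(hsv[...,0]>125)&(hsv[...,0]<165)&(hsv[...,1]>90); rep('purple',pr)
```

```text
top plinth 9966 X [-196.8 -172.6  -62.1  166.6  195.6] Y [-41.7 -35.   34.8  83.   89.1] Z [15.2 16.5 18.1 19.6 20.9]
top col-150 691 X [-155.8 -154.8 -150.  -145.3 -144.1] Y [-98.  -82.8 -16.1  74.8  89.2] Z [15.  16.6 18.  19.6 21.1]
top col-100 647 X [-105.8 -104.7  -99.9  -95.3  -94.2] Y [-98.1 -82.9 -19.5  75.7  88.9] Z [15.5 16.5 18.1 19.7 20.7]
top col0 413 X [-5.8 -4.8 -0.1  4.7  5.8] Y [-98.5 -89.4 -49.2  81.2  89.5] Z [15.2 16.4 18.  19.6 21. ]
top col100 406 X [ 94.3  95.4 100.1 104.7 105.8] Y [-98.9 -90.1 -49.7  81.4  89.6] Z [15.4 16.5 18.2 19.8 20.8]
top col150 186 X [144.2 145.3 149.7 154.8 155.9] Y [-43.5 -39.2  69.7  86.4  90.2] Z [14.5 16.  18.  19.6 21.1]
top plate 435 X [151.9 152.3 153.  156.9 158.1] Y [-19.8 -11.6  24.4  59.5  67.5] Z [56.5 60.1 74.8 77.9 79.4]
top platetop 251 X [152.  152.6 154.8 157.4 158.6] Y [-20.1 -12.2  24.3  59.3  67.2] Z [73.2 74.5 76.7 78.1 79.4]
top vialA 207 X [21.8 24.8 33.3 41.8 45.3] Y [-90.8 -87.3 -77.8 -68.8 -66.6] Z [52.8 60.8 63.  64.4 65.7]
top vialB 206 X [-67.6 -64.6 -55.9 -47.1 -44.2] Y [-89.9 -86.2 -77.5 -68.7 -66.6] Z [5
[... 3834 characters left out ...]
 [109.4 110.  112.5 114.6 114.9]
scene z118 57 X [-84.  -83.5 -38.9 -31.7 -28.5] Y [ 1.6  3.3 10.5 37.3 38.8] Z [115.1 115.9 118.5 120.5 120.9]
scene z124 68 X [-83.3 -81.6 -26.3 -20.5 -19. ] Y [ 1.9  2.5 10.6 36.5 38.1] Z [121.2 121.7 124.2 126.7 126.9]
scene z130 76 X [-81.2 -80.8 -75.4 -21.1 -18.8] Y [ 3.7  9.3 18.  31.3 34.5] Z [127.  127.4 130.8 132.7 133. ]
scene z136 24 X [-79.2 -79.  -75.8 -20.9 -18.7] Y [ 9.3 13.7 19.1 28.7 33.3] Z [133.  133.1 133.5 136.1 138. ]
scene stand50 760 X [-150.1 -142.6  -84.9   11.3   24.8] Y [ 4.4  7.6 15.2 29.9 35.5] Z [40.2 42.2 48.4 61.8 63.8]
scene purple 156 X [ 71.7  75.5 107.9 132.3 136.5] Y [40.3 42.  47.8 54.3 57.1] Z [44.4 46.9 49.1 51.  52.1]
```

Run:
```python
from h import *
a=np.radians(79.05);ax=np.array([np.cos(a),np.sin(a)]);ay=np.array([-ax[1],ax[0]])
O=np.array([523.1,-61.6])
for n,zo in(('top',-1.3),('scene',.45)):
    c=dict(np.load(n+'0.npz'));P=cloud(c);d=P[...,:2]-O;X=d@ax;Y=d@ay;Z=P[...,2]-zo
    hsv=cv2.cvtColor(c['image'],cv2.COLOR_BGR2HSV);V=hsv[...,2]
    # plinth edges
    pl=(Z>13)&(Z<23)&(Y>-60)&(Y<90)&(X>-130)&(X<300)
    xs=np.arange(-100,260,4.);ym=[Y[pl&(abs(X-x)<2)].max() for x in xs];p=np.polyfit(xs,ym,1);print(n,'+y edge slope %.4f, y at 80: %.1f (67.5)'%(p[0],np.polyval(p,80)))
    ys=np.arange(-40,60,4.);print('ends',[ (round(np.median([f(X[pl&(abs(Y-y)<2)]) for y in ys]),1)) for f in(np.min,np.max)])
    def rep(t,m):
        f=lambda A:np.round(np.percentile(A[m],[2,10,50,90,98]),1)
        if m.sum(): print(n,t,m.sum(),'X',f(X),'Y',f(Y),'Z',f(Z))
    rep('platetop',(X>230)&(X<260)&(Z>73.5)&(Z<80)&(abs(Y)<60))
    rep('plateface',(X>230)&(X<260)&(Z>55)&(Z<70)&(abs(Y)<60))
    lev=(abs(Y)<11)&(X>-15)&(X<30)&(Z>108)&(Z<131)&(X<25); rep('lever',lev)
    if lev.sum()>5:
        q=np.polyfit(Z[lev],X[lev],1);print('   dx/dz %.3f x@120 %.1f'%(q[0],np.polyval(q,120)))
    rep('leverY',(X>-15)&(X<25)&(Z>112)&(Z<131)&(abs(Y)<25)); rep('levertip',(abs(Y)<11)&(X>-5)&(X<25)&(Z>131.5)&(Z<140))
    wire=(abs(abs(Y)-16)<6)&(X>20)&(X<62)&(Z>90)&(Z<140);rep('wire',wire);q=np.polyfit(X[wire],Z[wire],1);print('   wire slope %.3f z@40 %.1f'%(q[0],np.polyval(q,40)))
    rep('rollall',(X>45)&(X<100)&(Z>142)&(Z<175)&(abs(Y)<25))
    rep('lip',(abs(Y)<6)&(X>85)&(X<95)&(Z>55)&(Z<75)); rep('floor',(abs(Y)<6)&(X>99)&(X<112)&(Z>36)&(Z<60))
    for x in range(78,122,3): rep(str(x),(abs(Y)<6)&(abs(X-x)<1.5)&(Z<85)) if n=='top' else 0
```

```text
top +y edge slope -0.0013, y at 80: 66.5 (67.5)
ends [np.float64(-110.2), np.float64(287.6)]
top platetop 247 X [241.1 241.5 243.8 246.3 247. ] Y [-42.8 -35.9   0.4  35.5  42.2] Z [73.6 74.7 76.7 78.1 79.3]
top plateface 159 X [240.9 241.1 241.6 242.  242.4] Y [-42.2 -35.1   1.7  34.9  42.4] Z [55.3 56.7 62.6 68.4 69.6]
top lever 35 X [ 3.4  3.9  5.9 13.5 15.6] Y [-10.   -8.    0.5   8.8  10.5] Z [109.8 111.7 122.2 130.2 130.6]
   dx/dz 0.378 x@120 6.3
top leverY 36 X [ 4.1  4.8  6.5 14.2 15.6] Y [-11.6  -9.    1.8  11.1  12.6] Z [112.9 115.8 124.2 130.3 130.6]
top levertip 71 X [ 8.1  8.8 11.5 14.3 14.9] Y [-10.3  -8.3  -0.2   8.9  10.6] Z [131.7 131.9 132.8 134.2 135.1]
top wire 236 X [20.9 24.3 41.6 58.  61. ] Y [-18.8 -17.7  12.8  17.6  18.5] Z [ 99.5 102.3 112.1 122.  124.4]
   wire slope 0.588 z@40 111.4
top rollall 163 X [65.3 66.6 71.6 76.8 78.1] Y [-11.1  -8.4   0.3   8.7  10.8] Z [155.2 157.1 160.3 162.4 163.4]
top lip 44 X [85.2 86.1 89.5 93.  93.8] Y [-5.7 -4.8  0.   4.8  5.6] Z [62.9 63.8 65.2 66.3 67.3]
top floor 63 X [ 99.5 100.4 105.9 110.8 111.9] Y [-5.8 -4.7  0.2  4
[... 1886 characters left out ...]
437 x@120 4.2
scene leverY 54 X [ 2.7  3.1  6.1 10.8 12.2] Y [-14.2 -13.4 -11.4   4.5  10. ] Z [112.8 115.2 122.  130.3 130.9]
scene levertip 38 X [ 5.6  5.8  9.2 12.7 12.9] Y [-9.9 -8.4  0.2  8.8 10. ] Z [131.6 131.9 132.8 133.7 134.8]
scene wire 172 X [21.  24.5 42.  58.2 61.7] Y [-19.4 -18.7 -13.6  16.5  17.4] Z [ 99.8 103.5 113.1 122.8 126.3]
   wire slope 0.584 z@40 112.1
scene rollall 93 X [63.  64.4 69.2 74.4 75.3] Y [-11.7 -10.3  -4.5   5.6   8.2] Z [149.6 154.5 160.1 162.1 163.7]
scene lip 21 X [85.4 85.5 87.6 91.  91.3] Y [-5.8 -5.6 -1.9  3.   5.4] Z [58.9 62.5 64.6 66.1 67. ]
scene floor 36 X [ 99.4 100.6 105.  110.  110.9] Y [-5.7 -4.5 -0.2  4.7  6. ] Z [44.3 46.8 48.5 50.1 51.3]
```

```bash
cat >> h.py <<'E'
a=np.radians(79.05);ax=np.array([np.cos(a),np.sin(a),0]);ay=np.array([-ax[1],ax[0],0])
O=np.array([523.1,-61.6,0])-1.75*ax
def W(x,z,y=0): return O+x*ax+y*ay+np.array([0,0,z])
def M(p): d=np.array(p)-O; return np.round([d@ax,d@ay,d[2]],2)
def F(): f=np.array(read_state()['ft_force']);return np.round([f@ax,f@ay,f[2]],2)
RS=[np.column_stack([s*ax,-s*ay,[0,0,-1]]) for s in(1,-1)]
def L(x,z,y=0,v=60,guard=None,frame=None):
    return movel(W(x,z,y),frame,max_speed=v,guard=guard)
E
python3 - <<'E'
from h import *
q=np.array(read_state()['qpos'])
for i,R in enumerate(RS):
    for p in ((285,110),(72,140),(-50,80)):
        k=inverse_kinematics(W(*p),R);print(i,p,None if k is None else np.round(k,2))
E
```

```text
0 (285, 110) [-0.67  0.68  0.32  1.74 -0.28  0.77 -0.4 ]
0 (72, 140) [-0.47  0.56  0.49  1.94 -0.38  0.74  0.04]
0 (-50, 80) [-0.16  0.62  0.36  1.99 -0.38  0.59  0.27]
1 (285, 110) [-0.22  0.67 -0.35  1.71  0.3   0.81  2.24]
1 (72, 140) [ 0.7   0.86 -1.28  1.88  0.92  1.15  2.03]
1 (-50, 80) [-0.62  1.06  1.22  2.01 -1.2   1.07 -2.13]
```

Run:
```python
from h import *
clamp(); movep(W(285,110),RS[0])
print('clock',read_state()['time'],M(read_state()['eef_pos']),read_state()['finger_gap'])
L(276,48); wait(.2); print('F0',F(),M(read_state()['eef_pos']))
g=L(245,48,v=8,guard=2.0); s=read_state();print(g,M(s['eef_pos']),F(),s['time'])
```

```text
clock 2.8333 [286.44   0.68 110.18] -0.3532839133837713
F0 [-0.27  0.9   0.3 ] [ 2.7614e+02 -1.0000e-01  4.8260e+01]
True [2.5883e+02 1.6000e-01 4.7750e+01] [0.48 0.75 0.34] 6.3667
```

Run:
```python
from h import *
g=L(230,48,v=15,guard=7); print(g,M(read_state()['eef_pos']),F())
for i in range(3):
    g=L(220,48,v=5,guard=5.5); print(g,M(read_state()['eef_pos']),F())
    if g and M(read_state()['eef_pos'])[0]<229: break
wait(.3);print(M(read_state()['eef_pos']),F(),read_state()['time'])
```

```text
False [ 2.300e+02 -2.000e-02  4.801e+01] [ 1.97  0.24 -0.78]
True [2.2212e+02 8.0000e-02 4.7860e+01] [ 1.88 -0.82  1.11]
[222.16   0.41  47.53] [ 1.36 -0.36 -0.37] 10.3
```

```bash
cat >> h.py <<'E'
def Fa(n=8):
    r=[]
    for _ in range(n): r.append(F()); wait(.02)
    return np.round(np.mean(r,0),2)
E
python3 - <<'E'
from h import *
print(Fa())
for x in (222,221.7,221.4,221.1,220.8,220.5):
    g=L(x,48,v=5,guard=7); f=Fa(); print(x,g,M(read_state()['eef_pos']),f)
    if f[0]>6: break
wait(.15);print(read_state()['time'])
E
```

```text
[ 1.24 -0.44  0.49]
222 False [222.18   0.23  47.91] [ 3.44  0.88 -1.8 ]
221.7 False [222.08   0.25  47.9 ] [ 5.2   1.35 -2.55]
221.4 False [2.2199e+02 2.1000e-01 4.7960e+01] [ 6.27  1.23 -3.32]
11.7667
```

Run:
```python
from h import *
L(240,48,v=60);open_gripper();L(240,215,v=200);L(95,215,v=200);wait(.2)
c=camera('wrist');cv2.imwrite('pics/w1.png',c['image']);P=cloud(c);d=P-O;X=d@ax;Y=d@ay;Z=P[...,2]
print(read_state()['time'],M(read_state()['eef_pos']),Fa())
m=(abs(X-72)<20)&(abs(Y)<25)&(Z>143)&(Z<175)
f=lambda A:np.round(np.percentile(A[m],[2,10,50,90,98]),1)
print(m.sum(),f(X),f(Y),f(Z))
m=(abs(X-90)<40)&(abs(Y)<6)&(Z>20)&(Z<80)
for x in range(44,90,3):
    q=m&(abs(X-x)<1.5); print(x,q.sum(),np.round(np.median(Z[q]),1) if q.any() else '',end='; ')
```

```text
15.1167 [9.5850e+01 9.0000e-02 2.1485e+02] [-0.12  0.11 -0.12]
458 [67.9 69.3 74.7 78.5 79.2] [-9.6 -7.2  1.3  9.4 11.5] [154.1 155.9 159.5 161.3 161.9]
44 0 ; 47 0 ; 50 18 64.4; 53 34 64.3; 56 61 63.5; 59 33 48.6; 62 24 48.5; 65 31 47.8; 68 22 47.9; 71 31 48.2; 74 25 48.1; 77 40 47.7; 80 51 37.5; 83 25 29.3; 86 20 29.5; 89 23 29.5;
```

View pics/w1.png

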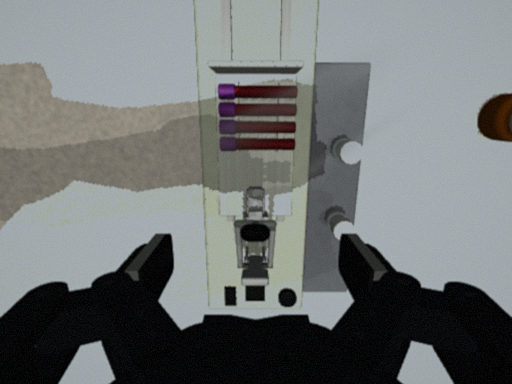

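The wrist view shows the roll at (256,232), midway between the open fingers at about x=150 and 365. The keeper opens toward the tubes at (256,192). The depth data puts the seat at x≈53.3 and the hook floor at z≈48.3. Now I pinch the roll.

Run:
```python
from h import *
L(72.8,200,.4,v=150);g=L(72.8,140,.4,v=60,guard=5);print(g,M(read_state()['eef_pos']),Fa(4))
clamp();s=read_state();print(s['time'],s['finger_gap'],s['gripper_force'],M(s['eef_pos']),Fa())
c=camera('wrist');cv2.imwrite('pics/w2.png',c['image'])
```

```text
False [ 72.82   0.21 140.32] [0.17 0.23 0.23]
17.425 19.67170821830459 58.48982512950897 [ 73.05   0.55 140.01] [2.65 2.62 2.57]
```

View pics/w2.png

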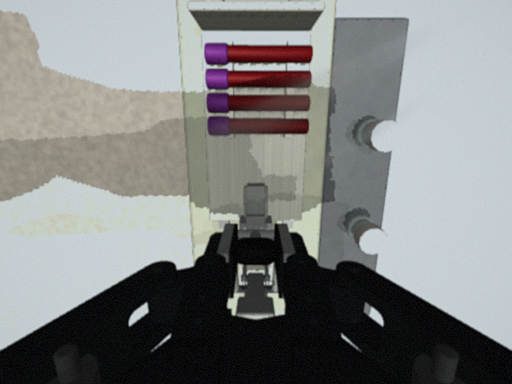

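The roll sits squarely between the pads at about (256,250). Next I lower the loop along its arc using the two-link geometry.

```bash
cat >> h.py <<'E'
from scipy.optimize import brentq
OFF=np.array([.7,-15.2])
def pin(t): return np.array([-22*np.cos(t),66+22*np.sin(t)])
def rot(p,a): return np.array([p[0]*np.cos(a)-p[1]*np.sin(a),p[0]*np.sin(a)+p[1]*np.cos(a)])
def bar(t,f): return pin(t)+rot((72,-14),f)
def roll(t,f): return pin(t)+rot((96,6),f)
def tcp(t,f): return roll(t,f)+OFF
def fz(t,zb): return brentq(lambda f:bar(t,f)[1]-zb,-1.1,1.2)   # loop rise for bar height
def tf(xb,zb): # lever and rise for bar at xb,zb
    t=brentq(lambda t:np.hypot(*(pin(t)-[xb,zb]))-np.hypot(72,14),.3,2.2)
    return t,fz(t,zb)
E
python3 - <<'E'
from h import *
f1=fz(1.65,57)
print(f1,bar(1.65,f1),tcp(1.65,f1),[np.round(tf(x,52),3) for x in(65,60,55,53.3)])
for u in np.linspace(0,1,8)[1:]:
    p=tcp(1.75-.1*u,.716+(f1-.716)*u)
    g=L(p[0],p[1],.4,v=70,guard=9)
    if u>.4: print(round(u,2),g,np.round(p,1),M(read_state()['eef_pos']),Fa(4))
    if g: break
c=camera('scene');cv2.imwrite('pics/s3.png',cv2.resize(c['image'][110:260,140:380],None,fx=3,fy=3,interpolation=2));np.savez('s3.npz',**c);print(read_state()['time'])
E
```

```text
-0.2432709725792125 [68.24833839 57.        ] [97.05923604 55.43001957] [array([ 1.62 , -0.321]), array([ 1.382, -0.315]), array([ 1.085, -0.282]), array([ 0.954, -0.259])]
0.43 False [ 93.5 107.1] [ 92.93   0.33 107.31] [0.   2.31 1.38]
0.57 False [97.  94.6] [97.24  0.17 94.8 ] [3.31 1.67 2.48]
0.71 False [98.8 81.6] [98.58  0.99 81.38] [2.51 4.82 2.42]
0.86 False [98.8 68.5] [98.67  0.18 68.57] [2.61 0.38 0.1 ]
1.0 False [97.1 55.4] [96.93  0.1  55.28] [ 2.58 -0.63  0.13]
20.35
```

View pics/s3.png

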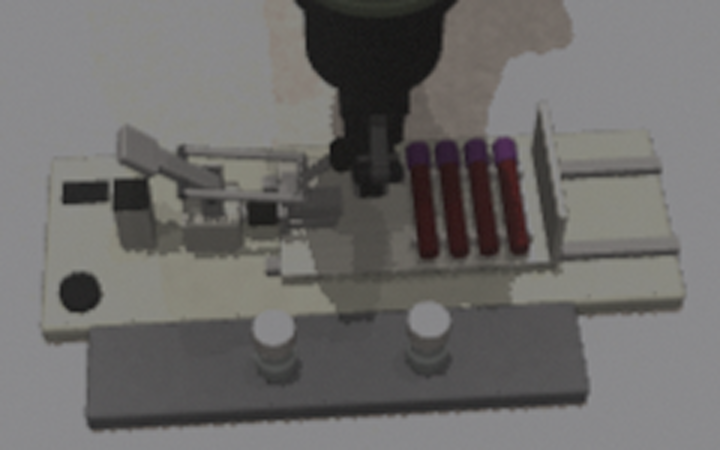

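The scene view shows that the roll (345,152) slipped out of the fingers (375,160) toward the latch, and the lever has dropped back toward -x, with its paddle at (140,145). I'll measure the linkage before mending it.

Run:
```python
from h import *
c=dict(np.load('s3.npz'));P=cloud(c);d=P-O-ax*(-1.15);X=d@ax;Y=d@ay;Z=P[...,2]-.45  # scene bias
hsv=cv2.cvtColor(c['image'],cv2.COLOR_BGR2HSV)
def rep(t,m):
    f=lambda A:np.round(np.percentile(A[m],[2,10,50,90,98]),1)
    if m.sum(): print(t,m.sum(),'X',f(X),'Y',f(Y),'Z',f(Z))
lev=(abs(Y)<12)&(X<-18)&(X>-80)&(Z>66);rep('lever',lev)
q=np.polyfit(X[lev],Z[lev],1);print(q)
w=(abs(abs(Y)-16)<6)&(X>0)&(X<62)&(Z>64);rep('wire',w);print(np.polyfit(X[w],Z[w],1))
for x in range(-68,120,6):
    rep(str(x),(abs(Y)<24)&(abs(X-x)<3)&(Z>55)&(Z<130))
```

```text
lever 225 X [-52.7 -48.9 -37.3 -22.2 -18.9] Y [-11.6  -9.9  -2.5   8.2  11.2] Z [ 83.2  89.3 103.6 112.4 113.9]
[-0.82864128 71.76429841]
wire 472 X [ 2.9 11.9 42.  55.8 61.2] Y [-21.6 -20.1 -15.2  15.2  17.3] Z [ 68.2  71.9 195.9 414.  422.7]
[ 3.06713482 84.18703991]
-62 17 X [-61.1 -61.  -60.6 -59.2 -59. ] Y [-11.3 -11.3  -3.6  10.5  11.9] Z [55.8 56.6 61.4 63.6 64.4]
-56 48 X [-58.7 -58.6 -55.3 -53.2 -53. ] Y [-11.6 -11.1  -2.7   8.5  11.9] Z [ 56.9  58.9  62.2  64.1 108.8]
-50 82 X [-52.8 -51.7 -49.6 -47.4 -47.1] Y [-13.2 -11.9  -2.2   8.7  12.2] Z [ 57.1  60.9 109.1 113.5 114.5]
-44 84 X [-46.5 -45.9 -44.  -42.2 -41.4] Y [-13.4 -12.2  -4.    8.8  11.4] Z [ 55.8  60.7 103.9 111.9 113.4]
-38 64 X [-40.9 -40.8 -39.  -35.9 -35.7] Y [-13.9 -12.5  -3.8   7.5  11. ] Z [ 60.6  61.8 104.3 107.1 108.3]
-32 47 X [-34.7 -34.4 -32.6 -29.5 -29.4] Y [-12.9 -11.3  -3.1   8.4  10.1] Z [ 91.7  94.6  99.4 102.1 102.9]
-26 29 X [-28.2 -28.  -26.3 -24.5 -23.5] Y [-7.3 -6.9 -4.8  5.3  6.6] Z [84.5 86.8 92.7 96.7 97.5]
-20 43 X [-22.9 -22.8 -19.5 -17.9 -17.9] Y [-19.2 -10.7  -3.3   6.3  16.5] Z [81. 
[... 1515 characters left out ...]
 78.9] Y [-11.3 -10.3  -6.1   5.3   8.1] Z [87.1 90.6 95.1 97.1 97.4]
82 43 X [79.4 79.7 81.9 84.3 84.5] Y [-17.7 -16.9  -8.8   0.1   7.6] Z [ 87.8  90.6  96.1 125.6 127.8]
88 40 X [85.4 85.5 87.3 89.7 90.7] Y [-17.6 -16.9 -14.9  -6.6  -5.8] Z [ 57.1  62.8 110.3 125.5 127.7]
94 27 X [91.2 91.3 93.1 96.7 96.9] Y [-17.  -15.5 -13.5 -10.   -7.3] Z [ 62.2  65.   74.1 112.1 122.1]
100 13 X [ 97.4  98.5 100.4 102.2 102.3] Y [-15.8 -14.9 -14.2 -12.4 -11.7] Z [63.2 66.7 71.3 76.3 76.7]
106 24 X [104.5 104.6 106.4 108.1 108.3] Y [-18.  -17.2 -15.8  -7.1  -6.6] Z [ 58.7  61.5 113.  123.  127.1]
112 12 X [109.4 109.7 111.5 113.1 113.1] Y [-18.1 -17.6 -16.4 -15.3 -15.1] Z [117.6 120.  123.5 129.  129.3]
```

Run:
```python
from h import *
L(102,60,.2,v=40);L(102,150,.2,v=150);open_gripper();L(98,150,.3,v=60);wait(.15)
c=camera('wrist');P=cloud(c);d=P-O;X=d@ax;Y=d@ay;Z=P[...,2]
f=lambda A,m:np.round(np.percentile(A[m],[2,10,50,90,98]),1)
m=(abs(X-78)<14)&(abs(Y)<18)&(Z>82)&(Z<115);print(m.sum(),f(X,m),f(Y,m),f(Z,m),read_state()['time'])
m=(abs(abs(Y)-16)<4)&(X>0)&(X<50)&(Z>60)&(Z<100);print(m.sum(),np.polyfit(X[m],Z[m],1)); print(Fa(4))
```

```text
486 [68.5 75.1 80.9 85.  85.6] [-9.3 -7.   0.8  9.2 11.6] [84.5 89.9 94.4 96.1 96.8] 22.65
746 [-0.14098875 78.97106999]
[ 0.32  0.56 -0.34]
```

Run:
```python
from h import *
L(79.6,110,.6,v=120);g=L(79.6,67.7,.6,v=50,guard=5);print(g)
clamp();s=read_state();print(s['time'],s['finger_gap'],s['gripper_force'],M(s['eef_pos']),Fa())
```

```text
False
24.8667 19.988532848008482 58.51403474807739 [79.66  0.74 67.66] [0.79 1.02 0.25]
```

```bash
cat >> h.py <<'E'
OFF=np.array([.3,-22.])
def check(c=None):
    c=c or camera('wrist');P=cloud(c);d=P-O;t=M(read_state()['eef_pos']);X=d@ax-t[0];Y=d@ay-t[1];Z=P[...,2]-t[2]
    m=(abs(Y)<7)&(abs(X)<22)&(Z>5)&(Z<48)
    if m.sum()<10: return m.sum()
    k=m&(Z>np.percentile(Z[m],97)-6)
    return m.sum(),'roll dx %.1f top dz %.1f'%(np.median(X[k]),np.percentile(Z[m],95))
E
python3 - <<'E'
from h import *
print(tf(56.1,70.5),tf(57,73),tf(62,74),tf(69,75)); print(check())
for xb,zb in((56.5,73),(58.5,75),(60.5,76)):
    p=tcp(*tf(xb,zb));g=L(p[0],p[1],.6,v=25,guard=9);print(g,np.round(p,1),M(read_state()['eef_pos']),Fa(4),check())
    if g:break
print(read_state()['time'])
E
```

```text
(0.7181176502939215, 0.05562648713577004) (0.7639406501487243, 0.07975815917829482) (1.0750708319326097, 0.036659171484638924) (1.4234557136501131, 0.017171761656575836)
(np.int64(925), 'roll dx 1.5 top dz 28.5')
False [78.9 73. ] [78.9   0.64 73.2 ] [-0.13  1.6  -0.64] (np.int64(908), 'roll dx 1.4 top dz 28.5')
False [80.9 75. ] [80.73  0.68 75.04] [-3.32  2.48 -0.99] (np.int64(893), 'roll dx 1.5 top dz 28.5')
False [83.1 75.9] [83.22  0.66 75.84] [-2.31  2.33 -1.07] (np.int64(903), 'roll dx 1.5 top dz 28.4')
26.2833
```

Run:
```python
from h import *
for xb,zb in((64.5,76),(69,75),(68.8,68),(67.8,62),(66.5,57)):
    t=tf(xb,zb);p=tcp(*t);g=L(p[0],p[1],.6,v=25,guard=9);print(g,np.round(t,2),np.round(p,1),M(read_state()['eef_pos']),Fa(4),check())
    if g:break
print(read_state()['time'])
c=camera('scene');cv2.imwrite('pics/s4.png',cv2.resize(c['image'][110:260,140:380],None,fx=3,fy=3,interpolation=2));np.savez('s4.npz',**c)
P=cloud(c);d=P-O-ax*(-1.15);X=d@ax;Y=d@ay;Z=P[...,2]-.45
w=(abs(abs(Y)-16)<5)&(X>8)&(X<50)&(Z>62)&(Z<95);print('wire',w.sum(),np.polyfit(X[w],Z[w],1),[(x,round(np.percentile(Z[w&(abs(X-x)<3)],80),1)) for x in(12,25,40)])
l=(abs(Y)<12)&(X<12)&(X>-40)&(Z>108)&(Z<150);print('tip',l.sum(),np.percentile(X[l],[5,50,95]),np.percentile(Z[l],95))
```

```text
False [1.19 0.05] [87.8 75.2] [88.09  0.61 75.17] [-0.34  2.54 -0.49] (np.int64(922), 'roll dx 1.5 top dz 28.4')
False [1.42 0.02] [93.  73.4] [93.15  0.58 73.42] [-0.04  2.38  0.14] (np.int64(931), 'roll dx 1.5 top dz 28.4')
False [ 1.49 -0.08] [94.7 63.9] [94.7   0.61 63.83] [-0.29  2.87  0.74] (np.int64(975), 'roll dx 1.5 top dz 28.4')
False [ 1.53 -0.17] [95.1 55.6] [95.21  0.54 55.55] [-0.06  1.87  1.51] (np.int64(1013), 'roll dx 1.3 top dz 28.4')
False [ 1.57 -0.24] [94.9 48.6] [94.93  0.65 48.45] [-0.46  1.59  2.19] (np.int64(1069), 'roll dx 1.6 top dz 28.5')
29.025
wire 154 [-0.46356808 89.61104383] [(12, np.float64(85.9)), (25, np.float64(79.6)), (40, np.float64(72.5))]
tip 77 [-3.44511987  0.23686762  3.8391187 ] 135.04868893607167
```

View pics/s4.png

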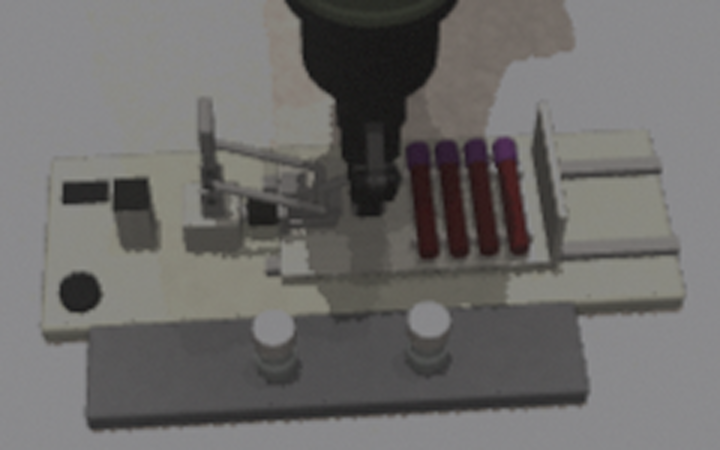

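The lever is upright again at (207,140). The loop is still held and its bar is above the hook mouth at about (325,205), and the wire slope of -0.46 matches the prediction. Next: lower to the floor, then slide in.

Run:
```python
from h import *
f0=Fa();print(f0)
for zb in (55,54,53,52.5,52,51.5,51,50.5,50):
    p=tcp(*tf(65.5,zb));g=L(p[0],p[1],.6,v=6,guard=4);f=Fa(4);print(zb,g,M(read_state()['eef_pos']),f)
    if g or f[2]-f0[2]>2.2:break
print(read_state()['time'],check())
```

```text
[-0.23  2.29  1.9 ]
55 False [94.37  0.57 45.76] [0.93 2.28 1.53]
54 False [94.43  0.63 44.27] [-1.43  1.99  1.9 ]
53 False [94.51  0.63 42.84] [-3.43  1.98  2.57]
52.5 False [94.81  0.61 42.15] [-2.76  2.6   2.77]
52 False [95.07  0.46 41.47] [-1.4   0.86  1.72]
51.5 True [95.51  0.88 40.62] [1.48 1.59 5.44]
31.7667 (np.int64(1125), 'roll dx 0.7 top dz 29.2')
```

```bash
sed -i 's/^OFF=np.array(\[.3,-22.\])/OFF=np.array([1.1,-22.7])/' h.py
python3 - <<'E'
from h import *
p=tcp(*tf(65.3,52.7));print(L(p[0],p[1],.6,v=10));print(M(read_state()['eef_pos']),Fa())
for xb in (62,59,57,55.5,54.5,53.8,53.2,52.6,52):
    t=tf(xb,52.6);p=tcp(*t);g=L(p[0],p[1],.6,v=12,guard=6);f=Fa(4);print(xb,g,round(t[0],2),np.round(p,1),M(read_state()['eef_pos']),f)
    if g or f[0]>7:break
print(read_state()['time'],check())
E
```

```text
False
[95.67  0.86 41.65] [2.82 4.28 1.47]
62 False 1.47 [92.1 41.6] [92.09  0.82 41.54] [1.64 4.77 1.14]
59 False 1.31 [88.9 41.9] [88.87  0.83 41.82] [1.04 5.08 2.05]
57 False 1.2 [86.8 42.3] [86.73  0.83 42.17] [1.25 4.57 1.69]
55.5 False 1.1 [85.1 42.6] [85.07  0.82 42.56] [1.23 4.87 0.83]
54.5 False 1.03 [84. 43.] [83.95  0.79 42.88] [1.57 5.21 1.02]
53.8 False 0.97 [83.1 43.3] [83.16  0.78 43.19] [1.72 4.8  1.  ]
53.2 False 0.92 [82.4 43.5] [82.81  0.8  43.48] [3.89 4.66 0.99]
52.6 False 0.87 [81.6 43.9] [82.36  0.81 43.78] [5.65 4.79 0.41]
52 False 0.8 [80.9 44.2] [81.84  0.83 44.13] [ 7.04  5.3  -0.34]
35.5583 (np.int64(1047), 'roll dx 0.7 top dz 29.3')
```

Run:
```python
from h import *
p=tcp(*tf(52.8,52.6));L(p[0],p[1],.7,v=10);wait(.25);print(Fa(4))
open_gripper();x,y,z=M(read_state()['eef_pos']);L(x,100,.7,v=100);L(105,150,.5,v=150);print(read_state()['time'],Fa(4))
c=camera('wrist');np.savez('w5.npz',**c);a=c['image'][100:340,120:400]
d=camera('scene');np.savez('s5.npz',**d);b=d['image'][110:260,140:380]
cv2.imwrite('pics/s5.png',np.vstack([cv2.resize(a,(400,300)),cv2.resize(b,(400,250),interpolation=2)]))
P=cloud(c);e=P-O;X=e@ax;Y=e@ay;Z=P[...,2]
w=(abs(abs(Y)-16)<4)&(X>0)&(X<48)&(Z>58)&(Z<100);print('wire',w.sum(),np.polyfit(X[w],Z[w],1))
for xx in range(38,86,3):
    q=(abs(abs(Y)-13)<4)&(abs(X-xx)<1.5)&(Z<100);r=(abs(Y)<6)&(abs(X-xx)<1.5)&(Z<100);print(xx,q.sum(),np.round(np.percentile(Z[q],[50,90]),1) if q.any() else '','mid',np.round(np.percentile(Z[r],[50,90]),1) if r.any() else '')
P=cloud(d);e=P-O-ax*(-1.15);X=e@ax;Y=e@ay;Z=P[...,2]-.45
l=(abs(Y)<12)&(X<12)&(X>-70)&(Z>70)&(Z<150);q=Z>np.percentile(Z[l],90);print('lever tip',np.median(X[l&q]),np.percentile(Z[l],97))
```

```text
[2.76 4.96 2.49]
38.075 [-0.66  0.06 -0.06]
wire 722 [-0.42218946 77.79249738]
38 35 [61.5 62.6] mid 
41 62 [59.  61.3] mid [64.4 65.1]
44 69 [50.  59.2] mid [64.5 65.5]
47 69 [55.2 58.3] mid [64.6 65.1]
50 73 [55.  56.7] mid [64.2 65. ]
53 96 [55.1 56.3] mid [64.2 65.2]
56 88 [51.8 55.4] mid [61.1 64.7]
59 36 [30.  37.4] mid [49.4 59.7]
62 22 [29.5 36.2] mid [48.4 60.6]
65 18 [29.4 30. ] mid [61.6 63.1]
68 17 [29.2 30.3] mid [63.7 65. ]
71 26 [29.8 30.4] mid [65.  66.1]
74 41 [29.7 30.5] mid [70.7 70.9]
77 54 [29.7 70.5] mid [55.5 72.9]
80 62 [29.8 71.1] mid [40.6 73.8]
83 75 [29.9 70.3] mid [71.8 73.5]
lever tip -41.00182640059478 120.7498268557928
```

View pics/s5.png

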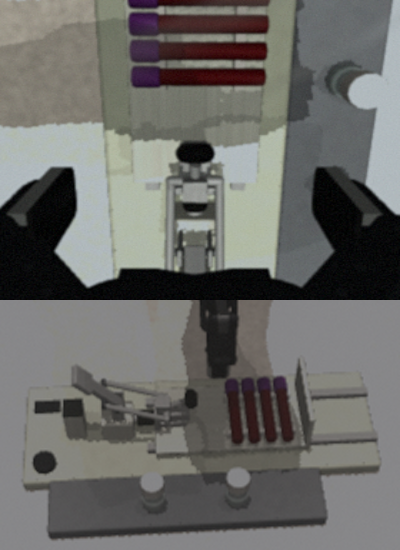

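The bar lies under the lip: its end tops are at z≈55.3, so the bar is at z≈51.8 and x≈53.5. The lever is at about 0.87 rad, with its tip at (85,378) in the lower picture. Next I push the lever over with closed fingers.

Run:
```python
from h import *
def P(t,r=58): return -r*np.cos(t)+4*np.sin(t)+11, 66+r*np.sin(t)+4*np.cos(t)
clamp();L(-5,150,0,v=200);p=P(1.1);L(*p,0,v=80);print(read_state()['time'],Fa(4))
for t in (1.0,.9,.8,.7,.6,.5,.4,.3,.2,.12,.06,.02):
    p=P(t);g=L(*p,0,v=25,guard=14);f=Fa(3);print(t,g,np.round(p,1),M(read_state()['eef_pos']),f)
    if g:break
print(read_state()['time'])
```

```text
40.25 [0.08 0.31 0.22]
1.0 False [-17. 117.] [-1.7040e+01 -3.0000e-02  1.1704e+02] [ 0.25 -0.24 -0.18]
0.9 False [-21.9 113.9] [-2.1970e+01  3.0000e-02  1.1387e+02] [-0.34 -0.02  0.2 ]
0.8 False [-26.5 110.4] [-2.6690e+01  8.0000e-02  1.1033e+02] [ 0.21  0.18 -0.11]
0.7 False [-30.8 106.4] [-3.0940e+01  7.0000e-02  1.0633e+02] [ 0.66 -0.55  0.08]
0.6 False [-34.6 102.1] [-34.75   0.11 101.94] [ 0.09 -0.42  0.37]
0.5 False [-38.   97.3] [-38.1    0.1   97.21] [-0.31  0.19 -0.58]
0.4 False [-40.9  92.3] [-4.095e+01  9.000e-02  9.217e+01] [ 0.52 -0.31 -0.27]
0.3 False [-43.2  87. ] [-4.328e+01  5.000e-02  8.687e+01] [-0.65  0.19  0.4 ]
0.2 False [-45.   81.4] [-4.510e+01  5.000e-02  8.136e+01] [0.31 0.08 0.27]
0.12 False [-46.1  76.9] [-4.613e+01  6.000e-02  7.684e+01] [-0.52  0.09 -0.17]
0.06 False [-46.7  73.5] [-4.669e+01  7.000e-02  7.339e+01] [-0.13  0.32 -0.02]
0.02 False [-46.9  71.2] [-4.695e+01  4.000e-02  7.111e+01] [-0.27 -0.46  0.15]
45.2417
```

Run:
```python
from h import *
d=camera('scene');np.savez('s6.npz',**d);b=d['image'][110:260,140:340]
cv2.imwrite('pics/s6.png',cv2.resize(b,None,fx=3.5,fy=3.5,interpolation=2))
P=cloud(d);e=P-O-ax*(-1.15);X=e@ax;Y=e@ay;Z=P[...,2]-.45
for x in range(-90,90,6):
    q=(abs(Y)<20)&(abs(X-x)<3)&(Z>25)&(Z<140)
    if q.sum(): print(x,q.sum(),np.round(np.percentile(Z[q],[10,50,90]),1),np.round(np.percentile(Y[q],[10,50,90]),1))
```

```text
-66 31 [66.9 69.5 70.8] [-12.9  -6.9   1.9]
-60 66 [ 33.7  67.6 133.7] [-16.3 -11.4  -5. ]
-54 65 [31.9 57.  84.9] [-13.6 -11.9  -9.3]
-48 76 [33.6 61.9 92. ] [-14.8 -12.1 -10.1]
-42 101 [ 31.7  61.6 123.6] [-15.6 -11.6  -5. ]
-36 66 [ 68.5  83.  132.4] [-17.   -7.6   1.6]
-30 34 [ 67.2  70.5 138.8] [-14.   -4.    5.9]
-24 58 [66.5 69.  71.2] [-16.   -2.3  15.5]
-18 83 [34.  64.1 69.7] [-17.6  -7.8  10.9]
-12 87 [34.4 61.  69.7] [-17.5 -10.9   8.7]
-6 91 [34.7 64.9 71.6] [-17.4 -11.8   7.6]
0 96 [33.7 66.2 72.9] [-17.6 -12.1   8.7]
6 93 [31.2 50.  66.9] [-17.5 -10.8  12.6]
12 80 [34.7 48.3 63.3] [-17.8 -14.2  14.4]
18 42 [38.6 58.1 62.7] [-17.6  -7.6  15.5]
24 40 [38.7 47.3 61.6] [-18.6  -3.5  13.8]
30 40 [38.4 51.3 60.4] [-18.   -4.2  14.6]
36 58 [32.1 50.5 60.2] [-17.5  -4.6  14.5]
42 85 [30.3 57.4 65.6] [-16.6  -8.3   9.2]
48 81 [30.  56.5 65.3] [-17.5  -9.1   6.8]
54 72 [29.3 48.  64.6] [-15.9  -7.8   2.1]
60 72 [30.2 47.  67.3] [-13.5  -5.3   2.6]
66 78 [30.8 47.3 78.5] [-15.6  -6.7   4.1]
72 89 [30.3 48.4 81.6] [-13.   -6.4   4.3]
78 83 [28.7 32.3 80.2] [-13.6  -5.1  10. ]
84 52 [27.8 30.2 31.6] [-15.5  -0.3  13.9]
```

View pics/s6.png

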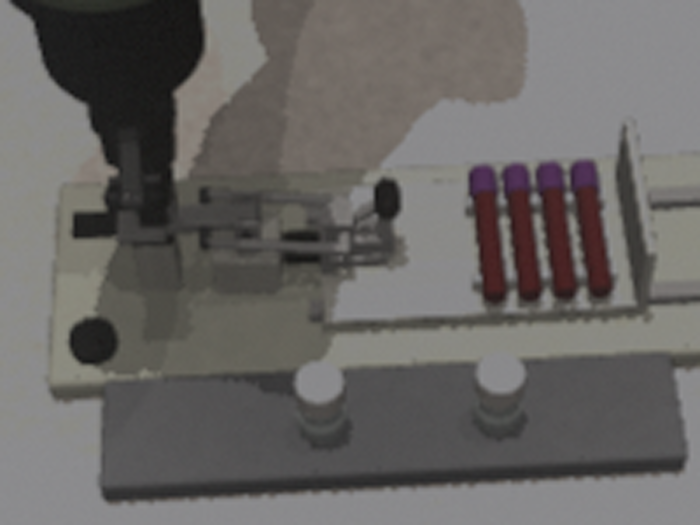

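The lever now looks flat, with its top at z≈70 and the fingers resting over the paddle at about (145,215). I'll check the carriage position before retreating.

Run:
```python
from h import *
print('press',Fa()); L(-46.9,120,0,v=80);L(-46.9,190,0,v=150);wait(.3)
for n,b,zo in(('top',1.15,-1.3),('scene',-1.15,.45)):
    d=camera(n);P=cloud(d);e=P-O-ax*b;X=e@ax;Y=e@ay;Z=P[...,2]-zo
    def rep(t,m): print(n,t,m.sum(),*[np.round(np.percentile(A[m],[2,50,98]),1) for A in(X,Z)]) if m.sum() else print(n,t,0)
    rep('plate(210)',(X>190)&(X<240)&(abs(Y)<44)&(Z>73.5)&(Z<80))
    rep('lip',(abs(Y)<6)&(X>40)&(X<60)&(Z>61)&(Z<68)); rep('barends',(abs(abs(Y)-13)<3)&(X>42)&(X<60)&(Z>50)&(Z<60))
    rep('paddle',(abs(Y)<11)&(X<-42)&(X>-66)&(Z>62)&(Z<100)); rep('lever',(abs(Y)<6)&(X<-12)&(X>-40)&(Z>62)&(Z<100))
    rep('roll',(abs(Y)<9)&(X>64)&(X<86)&(Z>60)&(Z<90))
print(read_state()['time'],Fa(4))
```

```text
press [ 0.04  0.02 -0.06]
top plate(210) 238 [202.3 204.7 208.2] [74.1 76.7 79.2]
top lip 90 [40.4 48.9 59. ] [61.8 65.1 67.2]
top barends 43 [42.6 48.8 53. ] [52.5 57.4 58.8]
top paddle 144 [-61.1 -49.7 -42.6] [67.1 70.  72.3]
top lever 142 [-39.4 -26.2 -12.8] [67.4 70.1 72.5]
top roll 112 [65.  72.6 79.7] [72.1 80.6 83.3]
scene plate(210) 131 [201.9 204.6 208.1] [73.7 76.1 79.1]
scene lip 52 [40.7 49.8 59.1] [62.2 64.7 67.4]
scene barends 16 [45.  49.9 52.9] [54.2 57.7 59.4]
scene paddle 129 [-65.1 -54.  -43.1] [66.2 70.  72.2]
scene lever 84 [-39.6 -25.  -12.1] [66.3 70.2 72.9]
scene roll 66 [64.7 72.  79.4] [68.6 79.8 83.4]
47.2 [ 0.16 -0.32 -0.08]
```

The carriage is drawn in to about 0.1 mm, the lever is flat and the bar is seated under the lip. The hand is clear, so I'm handing in.

```bash
python3 -c "
from workcell import *
print(finish_job(),read_state()['time'])"
```

```text
the job is handed in; nothing more can be done
the job is handed in; nothing more can be done
```

The mixer is latched and the job handed in after about 47 s, verdict not shown: the carriage is held at about 0.1 mm, the bar is seated under the lip, the lever is flat and the hand is clear; the loop slipped out of the fingers once and had to be gripped again.

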